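Turn a lugged pipe stub to the weld scanner and hold it clamped with the cam lever

TASK

Get the pipe stub ready for its weld scan: turn it where it stands in the clamping fixture until its welded lug points squarely at the front of the scanner, and let go of it. Then swing the cam lever by its upright knob to the cam's highest lift, where the sprung pad presses the stub hardest into the V block, and finish while holding the lever there, because it springs back when let go. Leave the tin, tape measure and magnet alone.

Things in the scene. Friction and masses are not known exactly. Their poses are not given: they have to be found in the camera images.
- fixture: Clamping fixture, fixed to the bench: dark steel base plate 10 mm thick, x -70 to 70, y -74 to 146 mm. Origin at bench level under the seat; +x points to the scanner, +y to the sprung pad, sliding jaw and cam. The V block (top 30 mm above the bench) is on the -y side and opens to +y. All on the plate except pipe stub and lever is at most 34 mm high; the lever's pivot nut ends 53 mm up.
- seat (a point): Point on top of the base plate (10 mm above the bench) where the axis of the pipe stub stands when it is pressed home into the V block. The stub starts up to 4 mm off it, towards the pad.
- pipe: Loose pipe stub standing in the V block: outside diameter 48 mm, 55 mm tall (its bore is blocked), about 0.22 kg, one lug welded to its side. Origin at the middle of its underside (10 mm above the bench), z up, +x out of its side through the lug. V block and pad reach only its lower 20 mm: its upper part can be gripped from above, beside the lug. It turns freely until clamped.
- lug_tip (a point): Middle of the outer edge of the lug, 52.5 mm from the stub's axis and 38 mm above its underside. The lug is an upright drilled plate 8 mm thick, 34 mm high (21 to 55 mm above the stub's underside, top flush with the stub's), at the start 0.65 to 1.45 rad clockwise, seen from above, of the direction to the scanner.
- scanner: Laser profile scanner, fixed to the bench: aluminium block 40 x 74 x 48 mm with a black front plate and two windows, on a steel angle stand, 80 mm tall in all. Origin at bench level; its front faces its own -x, straight at the seat (its x axis is parallel to the fixture's x, through the seat). Origin 145 to 175 mm from the seat.
- cam_lever (a joint): Lever angle, rad, counter-clockwise from above. 0: rest, lever along fixture +x. Highest lift at 1.571, a quarter turn: the lever then points along fixture +y, straight away from the pipe stub, in line with the pad. Beyond it the lift falls; a stop ends the swing at 2.2. A return spring swings it back to 0 when released; holding it at the top takes about 2 N at the knob.
- pivot (a point): Point on the lever's upright pivot axis, 104 mm from the seat along fixture +y, 60 mm above the bench.
- knob (a point): Middle of the upright black knob at the lever's end, 63 mm above the bench, 100 mm from the pivot axis. The lever is a flat bar 18 mm wide, its top 37 mm above the bench.
- clamp_pad: Round steel pad 18 mm in diameter on a sprung plunger in the jaw, 20 mm above the bench, moving along fixture -y to the stub. The jaw advances 12 mm from rest to highest lift; the pad meets the stub about half way and gives 4 to 5 mm against its spring (about 10 N at the top). Origin at bench level, at the fixture's origin while the lever is at rest.
- gel_tin: Bystander: round tin 69 mm in diameter, 52 mm tall. Origin at the middle of its underside.
- tape_measure: Bystander: tape measure 62 x 80 x 34 mm. Origin at the middle of its underside.
- magnet_square: Bystander: flat welding magnet 63 x 93 x 18 mm. Origin at the middle of its underside.
- lever_knob: The lever's knob: round upright grip 22 mm in diameter, from 40 to 86 mm above the bench, which revolves freely on the lever's end. Origin at the middle of its underside.
Things that resemble listed ones, but are neither listed nor needed, are in the scene too. Leave any orange or red look-alike of the pipe alone.

How it is judged:
On the way, in this order (a step that is already met when the one before it is completed fails the run):
1. the pipe stub stands released in the V block with its lug pointing at the scanner (within 10 degrees) (angle between the x axis of pipe and the x axis of scanner, either way round below 0.175 rad and x of lug_tip in the frame of fixture above 0.035 m and horizontal distance between pipe and seat below 0.009 m and height (world z) of pipe below 0.013 m and angle between pipe's own z axis and vertical below 0.06 rad and contact force between the fingers and pipe below 0.2 N), for 0.2 s.
2. the cam lever is at its highest lift (within 10 degrees) and the pad presses the stub (value of joint cam_lever between 1.396 and 1.746 rad and contact force between clamp_pad and pipe above 6 N), for 0.3 s.
At the end, for the whole second after the job is handed in: The gripper holds the lever still within 10 degrees of the cam's highest lift; the pad presses the pipe stub with more than 6 N; the stub is upright, at rest, within 3 mm of home in the V block, not touched by the robot, its lug within 10 degrees of pointing at the scanner (all of step 2 and velocity of joint cam_lever between -0.1 and 0.1 rad/s and contact force between the fingers and lever_knob above 0.5 N and contact force between the arm and pipe below 0.2 N and angle between the x axis of pipe and the x axis of scanner, either way round below 0.175 rad and x of lug_tip in the frame of fixture above 0.035 m and horizontal distance between pipe and seat below 0.003 m and height (world z) of pipe below 0.013 m and angle between pipe's own z axis and vertical below 0.06 rad and linear speed of pipe below 0.02 m/s); the arm keeps its last pose, push and grip.
It fails at once if a bystander (tin, tape measure, magnet) was moved more than 20 mm (distance of any of gel_tin, tape_measure, magnet_square from where it was at the start of the episode above 0.02 m).
It fails at once if the pipe stub was lifted out of the fixture (more than 30 mm) (height (world z) of pipe above 0.04 m).
It also fails if it takes over 51 s, if anything falls off the work surface, if the arm or the gripper's body presses on something with over 40 N, if the wrist force passes 120 N, or if a joint passes its speed limit or range.

ROBOT

A 7-joint arm with a two-finger parallel gripper is mounted at the origin on a cart in front of the work surface, level with it; the furniture and walls round the work are solid. World frame = base frame: x ahead of the robot, y to its left, z up, the work surface at z = 0. Lengths are in m, angles in rad, forces in N, time in s.
With the tool pointing down it reaches from about 0.425 to 0.875 m from the base axis. Payload 4.7 kg.
Tool frame: the origin (TCP) lies at the very end of the fingers, on their centre line; the grasp point (between the pads) lies 19 mm behind it; z points along the fingers, y is the line along which they close (so a half turn about z gives the same grasp; the last joint's range is limited). The gripper opens to 85 mm and grips with 20 to 120 N. Pads are 22 mm wide; open, the fingers measure 114 mm over their backs; the gripper's body (76 mm by 85 mm) begins 54 mm behind the grasp point. The pads swing forward as they close: fully open they stand 13 mm farther back than shut.
Start: joints at [-1.275, 0.321, -0.07, 1.45, 0.023, 1.371, -0.057], TCP at [0.181, 0.624, 0.194] pointing down, gripper open.
Joint ranges: [-2.86, 2.86], [-0.3, 2.09], [-1.38, 1.24], [0.06, 2.45], [-1.56, 4.7], [0.09, 2.05], [-2.69, 2.69]. Speed limits (rad/s): [2.57, 2.57, 3.14, 3.14, 3.14, 3.14, 3.14].

INTERFACE

Orientations are given as a unit quaternion [x, y, z, w].
In Python, from rig import * gives the robot as it stands. Calls block until the motion is done:
- move_ptp(position, orientation): joint-space move of the TCP to a pose.
- move_l(position, max_speed=0.15, rotation=None, guard=None): straight line of the TCP; rotation=None keeps the orientation; max_speed is the mean speed in m/s. With guard (N) it stops when the force on the tool has changed by that much, and returns True; else False.
- move_j(angles): joint-space move.
- grip(opening, strength=None): finger opening in m; strength is the grip in N (None keeps the last); returns when the fingers have stopped.
- wait(seconds).
- solve_ik(position, orientation): joint angles nearest the present ones, or None.
- sense(): the state.
- snapshot(name): name is "side" or "top" or "wrist"; returns a dict with "color" (400x640x3 uint8, red, green, blue), "z_map" (400x640 float32, m along the optical axis (not along the pixel's ray), 0 where there is no reading), "mtx" (3x3 intrinsics, pixels), "rvec" (rotation vector, rad) and "tvec" (3), from world to camera coordinates, as OpenCV has them; the wrist camera has in their place "T_tool_cam" (4x4, takes a point from camera to tool coordinates, whose origin is the TCP and whose axes are the flange's). Camera axes: x right, y down, z forward; pixel columns grow to the right and rows downward; lengths in m; the calibration is good to about 2 mm. A picture is of the moment at which its call begins: read the wrist's pose just before it.
A pose or a line that the arm cannot do raises Unreachable and nothing moves.
- finish_job(): hands the job in; it is judged then, once.
The state is a dict: "clock": time; "joint_positions": joint angles; "qvel": joint speeds; "joint_torque": joint torques, N m; "ee_pos": TCP position; "orientation": TCP orientation; "force": force on the tool from outside, world axes, zero at the start; "moment": the same for the moment, N m; "grip_width": finger opening in m; "grip_force": force on a finger pad.
Only numpy, scipy, OpenCV 4.12 (cv2) and the standard library are available. Lean on these libraries where they do the work, as an engineer would, in place of code of your own. Each camera call takes 0.05 s, during which the arm holds its last target. There are 200 camera calls.

## Working session

There is one attempt and no reset: what is moved stays moved. The work goes in short steps, each a Python script; the robot and the scene stay as the last script left them, time stands still between calls to the robot, and variables do not carry over. Pictures are saved under pics/ and viewed, at most 10 in all, crops included, and the job is handed in when it is done.

```bash
mkdir -p pics; cat > h.py <<'E'
from rig import *
import numpy as np, cv2
from scipy.spatial.transform import Rotation as R
def cloud(s):
    z=s["z_map"]; v,u=np.mgrid[:400,:640]; K=s["mtx"]
    c=np.stack([(u-K[0,2])/K[0,0]*z,(v-K[1,2])/K[1,1]*z,z],-1)
    if "rvec" in s:
        M=cv2.Rodrigues(np.array(s["rvec"],float))[0]; return (c-np.array(s["tvec"]).ravel())@M
    T=np.array(s["T_tool_cam"]); return c@T[:3,:3].T+T[:3,3]
E
python3 - <<'E'
from h import *
for n in("top","side"):
    s=snapshot(n); cv2.imwrite(f"pics/{n}0.png",s["color"][...,::-1]); np.savez(f"{n}0.npz",c=cloud(s),rgb=s["color"],**{k:s[k] for k in("mtx","rvec","tvec")})
print(sense()["clock"])
E
```

```text
0.1
```

View pics/top0.png

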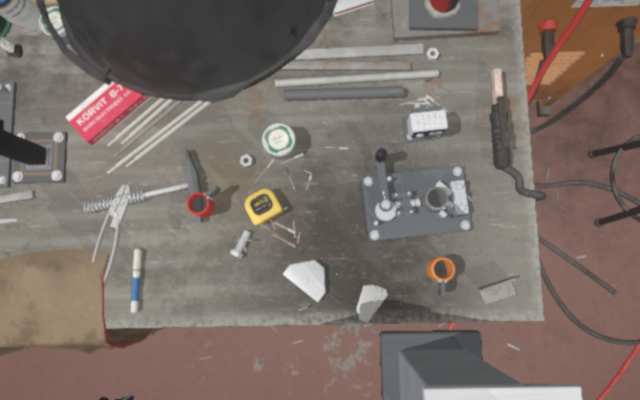

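View pics/side0.png

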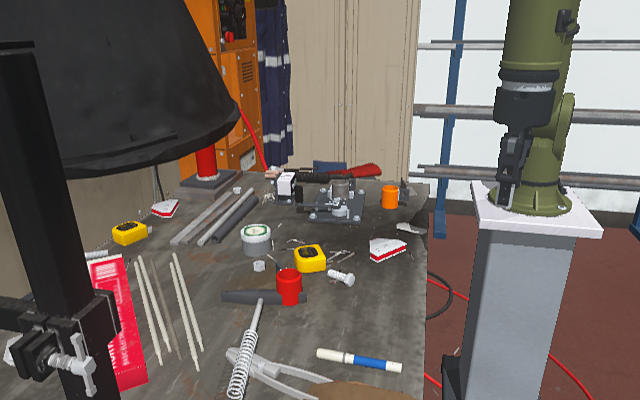

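The top view shows the fixture around (417,203), the grey stub at (438,198), the pivot at (386,208), the knob at (381,155) and the scanner at (427,123). The stub candidates are the grey one at (438,198), the orange one at (441,268) and the red one at (200,203). Only the grey one stands in the fixture, so that is the one meant. I'll confirm it in a crop and measure it.

```bash
python3 - <<'E'
from h import *
d=np.load("top0.npz"); c=d["c"]; rgb=d["rgb"]
cr=rgb[95:250,340:490,::-1]; cv2.imwrite("pics/crop0.png",cv2.resize(cr,None,fx=3.8,fy=3.8,interpolation=cv2.INTER_CUBIC))
for n,(u,v) in dict(stub=(438,198),piv=(386,208),knob=(381,155),scan=(427,123),s1=(368,182),s2=(375,236),s3=(466,229),s4=(461,171),tin=(279,140)).items(): print(n,c[v,u].round(3))
print("cam",(-cv2.Rodrigues(d["rvec"])[0].T@d["tvec"].ravel()).round(3))
sub=c[95:250,340:490]; Z=sub[...,2]
def blob(lo,hi,nm):
    m=((Z>lo)&(Z<hi)).astype(np.uint8); n,l,st,_=cv2.connectedComponentsWithStats(m)
    for i in range(1,n):
        if st[i,4]>8:
            p=sub[l==i]; r=cv2.minAreaRect((p[:,:2]*1000).astype(np.float32)); print(nm,st[i],p.mean(0).round(4),np.round(r[0],1),np.round(r[1],1),round(r[2],1))
blob(.058,.07,"stubtop"); blob(.074,.1,"high"); blob(.004,.015,"plate"); blob(.044,.058,'mid')
E
```

```text
stub [0.544 0.112 0.012]
piv [0.519 0.227 0.054]
knob [0.623 0.237 0.087]
scan [0.689 0.141 0.078]
s1 [0.581 0.26  0.017]
s2 [0.465 0.249 0.016]
s3 [0.476 0.056 0.012]
s4 [0.601 0.059 0.011]
tin [0.668 0.446 0.052]
cam [0.395 0.335 1.054]
stubtop [74  9  7  5 28] [0.73   0.1575 0.0638] [729.4 156.7] [ 9.8 12.3] 6.1
stubtop [69 23 36 18 85] [0.6759 0.1462 0.0644] [676.2 144.2] [76.8 28.3] 68.8
stubtop [36 63  9  3 12] [0.6187 0.2375 0.0645] [618.9 237.3] [16.4  3.3] 80.9
stubtop [ 84  92  34  30 236] [0.5277 0.1183 0.0644] [524.9 121. ] [72.6 47.4] 24.1
high [ 70  11  38  26 716] [0.6979 0.1378 0.0772] [698.6 137.7] [49.1 73.4] 3.7
high [36 53 11 12 99] [0.6267 0.2363 0.0832] [628. 236.] [20.4 22.3] 88.9
plate [41  1 21  2 23] [0.7694 0.2017 0.0125] [769.5 203. ] [ 2.6 44.1] 0.2
plate [76  1 22 10 61] [0.7638 0.1238 0.0058] [762.5 125.3] [44.9 21. ] 80.4
plate [16  2 17  2 24] [0.7696 0.2634 0.0123] [769.5 262.2] [35.4  3.1] 90.0
plate [ 63  22  39  25 203] [0.6867 0.1524 0.0084] [700.3 138.1] [55.6 79.3] 4.1
plate [  21   71  111   76 4159] [0.5305 0.1672 0.0105] [534.1 157.5] [143.2 223.8] 5.1
plate [ 87  97  15  16 175] [0.5402 0.1202 0.0108] [540.4 120.6] [28.9 31.8] 89.5
plate [109 101   3   6  13] [0.542  0.0866 0.0112] [542.  87.] [11.3  4. ] 7.5
plate [ 56 112   6   3  10] [0.5233 0.1952 0.0098] [523.9 196.1] [ 4.2 11.6] 3.9
mid [67 22 37 21 79] [0.6772 0.1486 0.0517] [677.8 146.7] [78.7 33.5] 63.4
mid [35 62  9  6 14] [0.6202 0.2399 0.0511] [620.1 238.8] [18.5  4.9] 67.8
mid [93 94 13 18 36] [0.5437 0.1123 0.0516] [541.8 114.7] [39.2 15.8] 24.8
mid [ 83 103  16  13  30] [0.5234 0.1416 0.0514] [522.6 139. ] [38.5  9.9] 46.5
mid [ 41 105  10   9  67] [0.5279 0.2274 0.051 ] [528.3 227. ] [17.5 16.9] 63.8
mid [109 118   6   5  12] [0.5021 0.0947 0.0501] [502.   94.7] [11.9  1.5] 37.1
```

View pics/crop0.png

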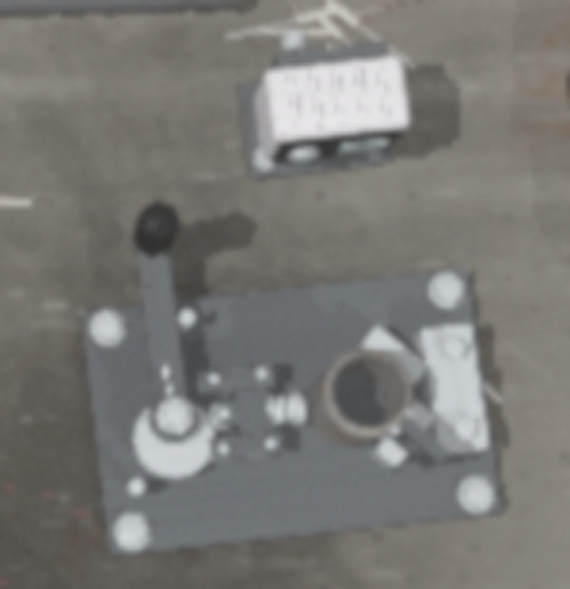

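The crop confirms the grey stub, with its bore at (370,393), in the V block of the dark fixture. The knob is at (157,228), the pivot at (175,415) and the scanner front at (330,150). The numbers agree with each other: fixture yaw about 5°, seat about (0.537, 0.122), pivot about (0.528, 0.226). The lug is unclear from here, so I'll look from the wrist.

```bash
python3 - <<'E'
from h import *
s=sense(); print(s["orientation"],R.from_quat(s["orientation"]).as_euler("xyz"))
q=lambda yaw:(R.from_euler("z",yaw)*R.from_euler("x",np.pi)).as_quat()
for yaw in np.radians([-85,-65,-45,5,95,125,185]):
    r=[solve_ik([.537,.122,z],q(yaw)) for z in(.04,.25)]; print(yaw.round(2),[None if x is None else np.round(x,2) for x in r])
yaw=np.radians(5)
move_ptp([.50,.12,.28],q(yaw))
s=sense(); p=snapshot("wrist"); c=cloud(p)@R.from_quat(s["orientation"]).as_matrix().T+np.array(s["ee_pos"])
np.savez("w1.npz",c=c,rgb=p["color"]); cv2.imwrite("pics/w1.png",p["color"][...,::-1])
m=(abs(c[...,0]-.537)<.075)&(abs(c[...,1]-.122)<.075)&(abs(c[...,2]-.065)<.004)
P=(c[m][:,:2]*1000).astype(np.float32); print(s["clock"],len(P),P.mean(0),cv2.minAreaRect(P),c[m][:,2].mean())
E
```

```text
[ 1.40416700e-01  9.90092093e-01 -8.90967000e-04 -6.13400571e-05] [-3.13981115e+00  1.28748681e-04  2.85982811e+00]
-1.48 [array([ 0.69,  0.51, -1.17,  1.85,  0.52,  1.14,  2.56]), None]
-1.13 [array([-1.17,  0.41,  1.07,  1.9 , -0.41,  1.07, -2.64]), None]
-0.79 [array([-1.17,  0.41,  1.07,  1.9 , -0.41,  1.07, -2.29]), array([-1.23,  0.12,  1.06,  1.64, -0.11,  1.44, -2.52])]
0.09 [array([-0.78,  0.27,  0.58,  1.89, -0.17,  1.03, -1.61]), array([-0.78,  0.09,  0.55,  1.63, -0.04,  1.44, -1.71])]
1.66 [array([-0.69,  0.26,  0.48,  1.89, -0.14,  1.03, -0.07]), array([-0.74,  0.08,  0.5 ,  1.63, -0.04,  1.44, -0.15])]
2.18 [array([-0.67,  0.25,  0.46,  1.89, -0.13,  1.02,  0.45]), array([-0.71,  0.08,  0.47,  1.63, -0.04,  1.44,  0.37])]
3.23 [array([-0.63,  0.25,  0.4 ,  1.89, -0.11,  1.02,  1.48]), array([-0.67,  0.08,  0.43,  1.63, -0.04,  1.44,  1.42])]
2.2583 505 [527.42505 118.6635 ] ((530.0970458984375, 114.86997985839844), (73.22132873535156, 47.133121490478516), 70.28137969970703) 0.06464165541501202
```

View pics/w1.png

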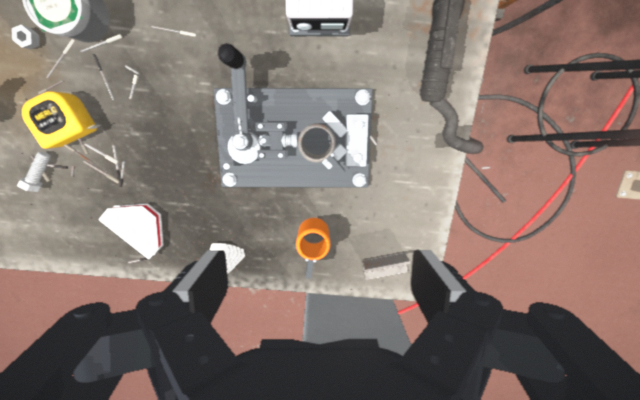

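The wrist view shows the stub at (318,143), with a plate-like piece at right and slightly below it, near (340,153). I'll fit the circle and lug from the rim-height points.

```bash
python3 - <<'E'
from h import *
from scipy.optimize import least_squares
for f in("w1","top0"):
    d=np.load(f+".npz"); c=d["c"]
    m=(abs(c[...,0]-.537)<.075)&(abs(c[...,1]-.122)<.075)&(abs(c[...,2]-.065)<.003)
    P=c[m][:,:2]*1000
    r=least_squares(lambda x:np.clip(abs(np.hypot(*(P-x).T)-22.)-2.5,0,None),[537,124],loss="soft_l1"); ct=r.x
    q=P-ct; rr=np.hypot(*q.T); L=q[rr>27]
    v=L.mean(0); print(f,ct.round(1),"out",len(L),"dir",np.degrees(np.arctan2(v[1],v[0])).round(1),"maxr",rr.max().round(1))
    v,u=np.where(m); print("uv lug",u[rr>27].mean(),v[rr>27].mean())
    g=np.zeros((100,100),int)
    for a,b in P: 
        i=int((600-a)/5);j=int((190-b)/5)
        if 0<=i<26 and 0<=j<30:g[i,j]+=1
    print("\n".join("".join(".123456789#"[min(k,10)] for k in r[:30]) for r in g[:26]))
d=np.load("w1.npz");print()
cv2.imwrite("pics/w1c.png",cv2.resize(d["rgb"][80:195,210:380,::-1],None,fx=4.5,fy=4.5,interpolation=cv2.INTER_CUBIC))
E
```

```text
w1 [531.8 123.8] out 120 dir -133.7 maxr 48.3
uv lug 332.9916666666667 162.81666666666666
..............................
..............................
..............................
..............................
..............................
..............................
..............................
..............................
..........3##86...............
.........6#44389..............
........6#.....99.............
.......1#.......#3............
.......1#.......84............
........#.......76............
........#.......#2............
........67.....5#2............
.........#83.39##7............
..........6##857##6...........
................2##8..........
..................##7.........
..................183.........
..............................
..............................
..............................
..............................
..............................
top0 [532.9 122.6] out 52 dir -135.8 maxr 47.1
uv lug 448.1730769230769 208.76923076923077
..............................
..............................
..............................
..............................
..............................
..............................
..............................
..............................
...........34441..............
.........43...231.............
........22.....24.............
........5.......2.............
........2.......33............
........4.......21............
........31......62............
........252....241............
.........2322446861...........
...........233..3751..........
.................425..........
..................375.........
...................2..........
..............................
..............................
..............................
..............................
..............................
```

View pics/w1c.png

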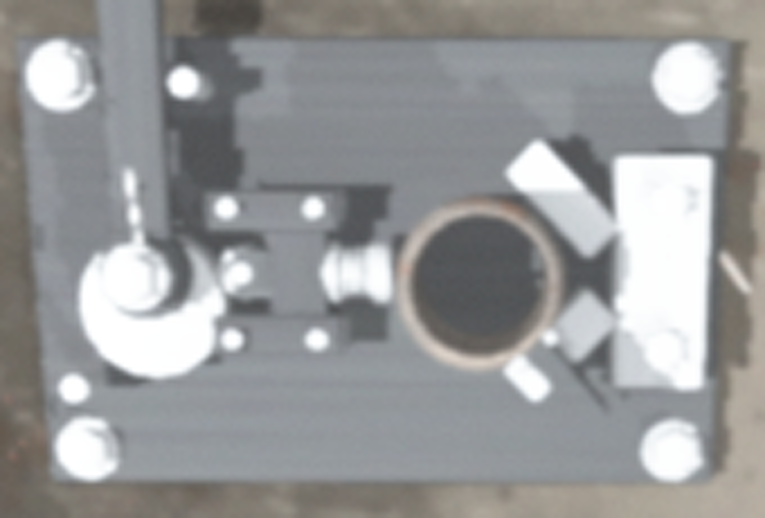

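There is only one lug. It shows as a dark plate from about (545,340) to (610,405) in the crop, and its top is flush with the rim at z≈0.0645. It points about 2.4–2.5 rad clockwise of the scanner direction, more than the task's 0.65–1.45. Two cameras' depth maps agree, so I trust the measurement. I'll refine the fit without the lug points, then grip at yaw = lug + 180° and turn it counter-clockwise.

```bash
cat >> h.py <<'E'
from scipy.optimize import least_squares
q=lambda yaw:(R.from_euler("z",yaw)*R.from_euler("x",np.pi)).as_quat()
def wcloud(name=None):
    s=sense(); p=snapshot("wrist")
    if name: cv2.imwrite(name,p["color"][...,::-1])
    return cloud(p)@R.from_quat(s["orientation"]).as_matrix().T+np.array(s["ee_pos"]),p["color"]
def stub(c):
    """rim circle + 8 mm lug plate model on the points at rim height -> centre (m), lug direction, residual (mm)"""
    m=(abs(c[...,0]-.537)<.075)&(abs(c[...,1]-.122)<.075)&(abs(c[...,2]-.065)<.003)
    P=c[m][:,:2]*1000
    def res(x):
        d=P-x[:2]; ring=np.clip(abs(np.hypot(*d.T)-22)-2,0,None)
        u=d@[np.cos(x[2]),np.sin(x[2])]; w=d@[-np.sin(x[2]),np.cos(x[2])]
        lug=np.hypot(np.clip(abs(w)-3,0,None),np.clip(abs(u-37)-15,0,None))
        return np.minimum(ring,lug)+.1*np.minimum(abs(np.hypot(*d.T)-22),abs(w))
    b=min((least_squares(res,[536,125,a],loss="soft_l1") for a in np.arange(-3,3.2,.5)),key=lambda r:r.cost)
    return b.x[:2]/1000,b.x[2],np.mean(res(b.x)),len(P)
def plate(c):
    m=(abs(c[...,0]-.535)<.1)&(abs(c[...,1]-.157)<.13)&(abs(c[...,2]-.010)<.003)
    (n,l,st,_)=cv2.connectedComponentsWithStats(m.astype(np.uint8)); k=1+st[1:,4].argmax()
    r=cv2.minAreaRect((c[l==k][:,:2]*1000).astype(np.float32)); return np.array(r[0]),r[1],r[2]
E
python3 - <<'E'
from h import *
for f in("w1","top0"):
    c=np.load(f+".npz")["c"]; print(f,stub(c),plate(c))
    # scanner top face, knob, pivot nut
    for n,(x,y,w,lo,hi) in dict(scan=(.70,.137,.06,.076,.083),knob=(.627,.236,.02,.082,.09),nut=(.528,.226,.02,.050,.056)).items():
        m=(abs(c[...,0]-x)<w)&(abs(c[...,1]-y)<w)&(c[...,2]>lo)&(c[...,2]<hi)
        if m.sum()>5: r=cv2.minAreaRect((c[m][:,:2]*1000).astype(np.float32)); print(n,m.sum(),np.round(r[0],1),np.round(r[1],1),round(r[2],1))
E
```

```text
w1 (array([0.53444831, 0.12669585]), np.float64(3.9544839858499494), np.float64(0.20968759131397596), 490) (array([532.40936279, 160.04379272]), (140.18649291992188, 220.02752685546875), 5.000187397003174)
scan 604 [681.8 136.2] [15.8 70.5] 5.2
knob 248 [626.3 236.2] [18.2 19. ] 53.6
nut 83 [527.4 227.5] [12.7 11.7] 3.9
top0 (array([0.53610928, 0.12612558]), np.float64(3.948070998262335), np.float64(0.2877159744015608), 179) (array([534.28210449, 158.93536377]), (139.9204559326172, 220.45742797851562), 5.000134468078613)
scan 509 [698.9 138.1] [47.1 72.2] 5.3
knob 64 [627.7 235.8] [16.5 19. ] 70.1
nut 34 [529.  227.7] [14.6 14.5] 43.4
```

The lug direction is 226.4° and the fixture yaw is 5.0°. The stub is at (0.5353, 0.1264), about 3 mm off the seat, which is plausible. I'll grip it at yaw 46.4° and turn to 185°.

```bash
python3 - <<'E'
from h import *
p=np.array([.5353,.1264]); y0=np.radians(46.4); y1=np.radians(185)
at=lambda z:[*p,z]
move_ptp(at(.14),q(y0))
print("guard",move_l(at(.041),.12,guard=6))
grip(.03,25); s=sense(); print(s["clock"],s["grip_width"],s["grip_force"],np.round(s["force"],1),np.round(s["ee_pos"],4))
for y in np.linspace(y0,y1,6)[1:]:
    move_ptp(at(.041),q(y)); s=sense(); print(s["clock"],np.round(s["force"],1),np.round(s["moment"],2),round(s["grip_width"],4))
grip(.085); move_l(at(.14)); move_ptp([.50,.12,.28],q(y1-np.pi))
c,rgb=wcloud("pics/w2.png"); print(sense()["clock"],stub(c),plate(c))
E
```

```text
guard False
4.65 0.030019424091633624 0.0 [-0.1  0.3  0.7] [0.5353 0.1264 0.041 ]
5.1667 [-0.5 -0.3 -0.1] [-0.01 -0.   -0.01] 0.0297
5.6917 [-0.6  0.5  1.1] [-0.    0.01 -0.04] 0.0299
6.2167 [ 0.3 -0.5  0. ] [0.02 0.06 0.02] 0.0303
6.7417 [ 0.4 -0.4 -0.3] [0.06 0.04 0.03] 0.0299
7.2667 [0.3 0.3 0.9] [-0.04 -0.01 -0.05] 0.0299
11.3833 (array([0.53442378, 0.12665313]), np.float64(3.9531224725557172), np.float64(0.20865420849630611), 486) (array([532.36804199, 159.98718262]), (140.10618591308594, 220.1781768798828), 4.983592987060547)
```

The fingers closed to 30 mm with no force, so they missed the stub, which hasn't moved. Before retrying I need to see where the fingers are relative to it at the grasp pose.

```bash
python3 - <<'E'
from h import *
p=np.array([.5353,.1264]); y0=np.radians(46.4)
move_ptp([*p,.10],q(y0)); move_l([*p,.041],.12,guard=6)
s=sense(); print(s["clock"],np.round(s["ee_pos"],4),np.round(s["orientation"],3),s["grip_width"])
a=snapshot("side"); b=snapshot("top"); w=snapshot("wrist")
np.savez("g.npz",a=cloud(a),b=cloud(b),w=cloud(w)@R.from_quat(s["orientation"]).as_matrix().T+np.array(s["ee_pos"]),ac=a["color"],wc=w["color"],bc=b["color"])
A=cv2.resize(a["color"][150:240,270:400],(780,540),interpolation=cv2.INTER_CUBIC)
cv2.imwrite("pics/g_side.png",A[...,::-1]); cv2.imwrite("pics/g_wrist.png",w["color"][...,::-1])
E
```

```text
12.7833 [0.5361 0.1266 0.042 ] [0.919 0.394 0.001 0.   ] 0.08459490609374419
```

View pics/g_side.png

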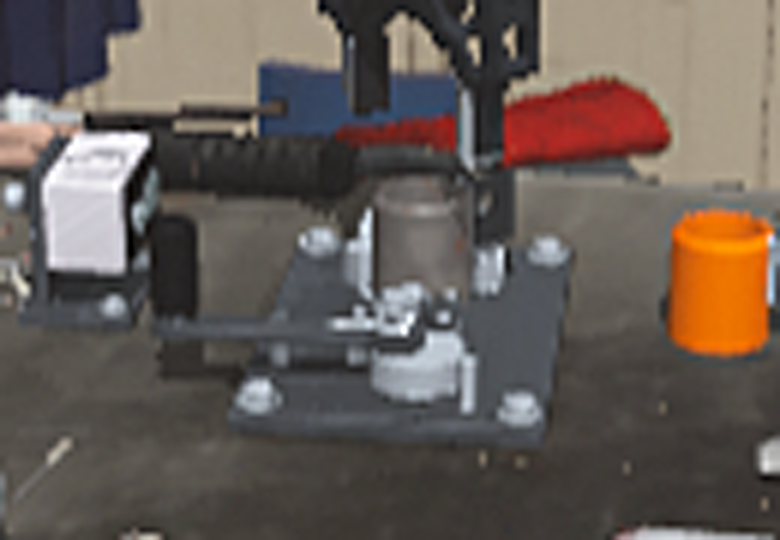

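View pics/g_wrist.png

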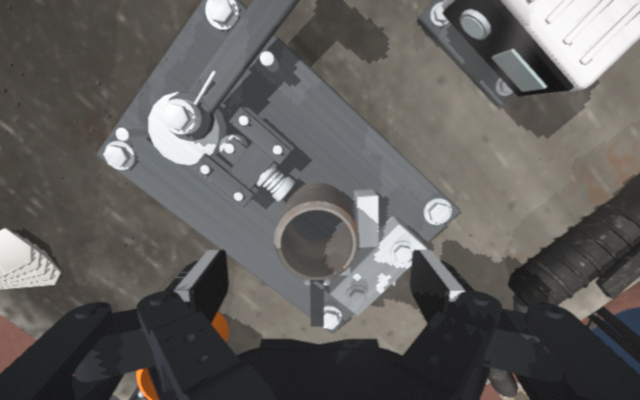

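Both views show the fingertips well above the rim. In the side crop the tips are at (370,105) and (480,160), with the rim at (420,185). In the wrist view the stub is centred at (316,240), ahead of the pads at row 270. I'll compare measured fingertip heights with the reported pose.

```bash
python3 - <<'E'
from h import *
g=np.load("g.npz")
for k in "abw":
    c=g[k]; col=g[{"a":"ac","b":"bc","w":"wc"}[k]]
    if k=="w":
        print("w stub",stub(c),plate(c))
        # rim height at wide z-range
        m=(np.hypot(c[...,0]-.535,c[...,1]-.126)<.04); h,e=np.histogram(c[m][:,2],bins=np.arange(0,.12,.005)); print(dict(zip(e.round(3),h)))
        for u,v in[(210,270),(432,268),(316,200),(205,300)]: print((u,v),c[v,u].round(4))
    else:
        print(k,"stub",stub(c)[:2])
        m=(c[...,2]>.07)&(c[...,2]<.2)&(np.hypot(c[...,0]-.535,c[...,1]-.126)<.075)
        v,u=np.where(m); P=c[m]
        i=P[:,2].argsort()[:12]; print(k,[(u[j],v[j],*P[j].round(3)) for j in i], m.sum())
c=g["a"]
for uu,vv in[(370,105),(365,95),(480,155),(470,150),(490,200),(490,225),(420,185)]:
    u=270+uu//6; v=150+vv//6; print((uu,vv),c[v,u].round(3))
E
```

```text
a stub (array([0.53503361, 0.12915201]), np.float64(-2.3348558563104067))
a [(np.int64(352), np.int64(177), np.float64(0.497), np.float64(0.155), np.float64(0.092)), (np.int64(348), np.int64(178), np.float64(0.506), np.float64(0.166), np.float64(0.092)), (np.int64(334), np.int64(168), np.float64(0.562), np.float64(0.088), np.float64(0.092)), (np.int64(329), np.int64(169), np.float64(0.574), np.float64(0.101), np.float64(0.093)), (np.int64(331), np.int64(169), np.float64(0.568), np.float64(0.1), np.float64(0.093)), (np.int64(351), np.int64(177), np.float64(0.499), np.float64(0.158), np.float64(0.093)), (np.int64(330), np.int64(169), np.float64(0.571), np.float64(0.102), np.float64(0.093)), (np.int64(346), np.int64(177), np.float64(0.512), np.float64(0.162), np.float64(0.094)), (np.int64(333), np.int64(168), np.float64(0.564), np.float64(0.093), np.float64(0.094)), (np.int64(332), np.int64(168), np.float64(0.566), np.float64(0.094), np.float64(0.094)), (np.int64(331), np.int64(168), np.float64(0.569), np.float64(0.095), np.float64(0.094)), (np.int64(348), np.int64(177), np.float64(0.50
[... 1805 characters left out ...]
loat64(0.06): np.int64(1772), np.float64(0.065): np.int64(603), np.float64(0.07): np.int64(0), np.float64(0.075): np.int64(0), np.float64(0.08): np.int64(0), np.float64(0.085): np.int64(0), np.float64(0.09): np.int64(0), np.float64(0.095): np.int64(0), np.float64(0.1): np.int64(0), np.float64(0.105): np.int64(0), np.float64(0.11): np.int64(0)}
(210, 270) [0.5114 0.162  0.1133]
(432, 268) [0.5745 0.1033 0.1139]
(316, 200) [0.5509 0.1442 0.0614]
(205, 300) [0.5046 0.1557 0.1196]
(370, 105) [0.569 0.098 0.098]
(365, 95) [0.571 0.102 0.105]
(480, 155) [0.5   0.17  0.103]
(470, 150) [0.506 0.166 0.101]
(490, 200) [ 0.532 -0.043  0.001]
(490, 225) [0.507 0.104 0.043]
(420, 185) [0.54  0.109 0.064]
```

The fingertips are really at z≈0.092 while the TCP reads 0.042. Being open accounts for 13 mm, so about 37 mm is unexplained, although xy is right. Before going lower I'll check from the saved cloud where the gripper body starts.

```bash
python3 - <<'E'
from h import *
g=np.load("g.npz"); ctr=np.array([.5361,.1266]); a=np.radians(46.4)
ty=np.array([np.sin(a),-np.cos(a)]); tx=np.array([np.cos(a),np.sin(a)])
for k in "ab":
    c=g[k].reshape(-1,3); d=c[:,:2]-ctr
    for z in np.arange(.08,.26,.01):
        m=(c[:,2]>=z)&(c[:,2]<z+.01)&(np.hypot(*d.T)<.12)
        if m.sum(): Y=d[m]@ty*1000;X=d[m]@tx*1000; print(k,z.round(2),m.sum(),"y",Y.min().round(),Y.max().round(),"x",X.min().round(),X.max().round(),"n|y|<25:",(abs(Y)<25).sum())
E
sed -n 1,5p /dev/null; python3 -c "
from h import *
s=sense();print(s['joint_positions'],s['ee_pos'])"
```

```text
a 0.09 34 y -54.0 46.0 x -10.0 13.0 n|y|<25: 0
a 0.1 53 y -58.0 58.0 x -9.0 13.0 n|y|<25: 0
a 0.11 54 y -58.0 57.0 x -10.0 14.0 n|y|<25: 0
a 0.12 53 y -59.0 56.0 x -10.0 15.0 n|y|<25: 0
a 0.13 51 y -69.0 68.0 x -12.0 17.0 n|y|<25: 0
a 0.14 95 y -77.0 70.0 x -12.0 17.0 n|y|<25: 0
a 0.15 111 y -74.0 73.0 x -11.0 21.0 n|y|<25: 24
a 0.16 124 y -75.0 72.0 x -13.0 19.0 n|y|<25: 31
a 0.17 113 y -74.0 68.0 x -12.0 22.0 n|y|<25: 30
a 0.18 141 y -72.0 71.0 x -10.0 22.0 n|y|<25: 51
a 0.19 121 y -72.0 68.0 x -13.0 16.0 n|y|<25: 33
a 0.2 50 y -41.0 7.0 x -17.0 38.0 n|y|<25: 14
a 0.21 103 y -42.0 12.0 x -21.0 40.0 n|y|<25: 39
a 0.22 96 y -40.0 15.0 x -29.0 38.0 n|y|<25: 38
a 0.23 102 y -40.0 14.0 x -28.0 40.0 n|y|<25: 39
a 0.24 106 y -43.0 12.0 x -28.0 41.0 n|y|<25: 41
a 0.25 119 y -40.0 23.0 x -31.0 39.0 n|y|<25: 58
b 0.09 1 y -47.0 -47.0 x 9.0 9.0 n|y|<25: 0
b 0.13 1 y -49.0 -49.0 x 12.0 12.0 n|y|<25: 0
b 0.14 37 y -73.0 -47.0 x -11.0 12.0 n|y|<25: 0
b 0.15 67 y -72.0 -27.0 x -17.0 15.0 n|y|<25: 0
b 0.16 71 y -70.0 -29.0 x -17.0 17.0 n|y|<25: 0
b 0.17 46 y -70.0 -22.0 x -17.0 16.0 n|y|<25: 5
b 0.18 36 y -68.0 -29.0 x -12.0 12.0 n|y|<25: 0
b 0.19 188 y -67.0 -32.0 x -13.0 13.0 n|y|<25: 0
b 0.2 23 y -62.0 -32.0 x -12.0 14.0 n|y|<25: 0
b 0.21 51 y -36.0 -2.0 x -33.0 37.0 n|y|<25: 12
b 0.22 66 y -36.0 -1.0 x -33.0 37.0 n|y|<25: 19
b 0.23 56 y -36.0 -1.0 x -31.0 37.0 n|y|<25: 13
b 0.24 69 y -36.0 -1.0 x -33.0 37.0 n|y|<25: 20
b 0.25 114 y -36.0 1.0 x -34.0 37.0 n|y|<25: 32
[-0.38869827  0.23641153  0.12201935  1.87966212 -0.03348283  1.02509593
 -1.01380115] [0.53634743 0.12668301 0.04229476]
```

The whole tool, body included, sits about 37 mm higher than the reported TCP, with the proportions as described. I'll treat it as a TCP z offset: command z lower by 0.037, guarded, then grip and turn.

```bash
python3 - <<'E'
from h import *
p=np.array([.5353,.1266]); y0=np.radians(46.5); y1=np.radians(185)
at=lambda z:[*p,z]
print("guard",move_l(at(.001),.06,guard=6))
grip(.03,25); s=sense(); print(s["clock"],s["grip_width"],s["grip_force"],np.round(s["force"],1),np.round(s["ee_pos"],4))
if s["grip_width"]>.04:
    for y in np.linspace(y0,y1,8)[1:]:
        move_ptp(at(.001),q(y)); s=sense(); print(s["clock"],np.round(s["force"],1),np.round(s["moment"],2),round(s["grip_width"],4))
        if np.linalg.norm(s["force"])>25: break
    a=cloud(snapshot("side")); c,_=wcloud(); print(stub(c),stub(a))
E
```

```text
guard False
14.1833 0.046949467400551705 26.200871765613556 [-0.1 -0.5  1.9] [0.5358 0.1268 0.0015]
14.6 [1.1 0.2 3.1] [ 0.09  0.07 -0.06] 0.047
15.0167 [0.2 0.1 5.8] [0.02 0.09 0.01] 0.0472
15.4333 [0.9 0.5 4.7] [0.06 0.06 0.02] 0.0472
15.85 [0.3 0.9 4.7] [-0.01  0.04  0.01] 0.0471
16.2667 [0.7 0.7 5.1] [-0.01  0.05  0.02] 0.0473
16.6833 [-0.3 -0.5  4.2] [-0.   -0.01  0.01] 0.0473
17.1 [-0.1  1.1  5.9] [0.07 0.04 0.06] 0.0474
(array([0.53455838, 0.1259543 ]), np.float64(-1.7548488398441555), np.float64(0.8260731030892046), 3933) (array([0.53423722, 0.13541401]), np.float64(-31.529432764888632), np.float64(2.4843636582379336), 60)
```

```bash
python3 - <<'E'
from h import *
grip(.085); move_l([.5353,.1266,.09],.15)
print(stub(cloud(snapshot("top"))))
move_ptp([.50,.12,.25],q(np.radians(5)))
c,_=wcloud("pics/w3.png"); r=stub(c); print(sense()["clock"],r,np.degrees(r[1])-5,plate(c))
print(stub(cloud(snapshot("top"))))
E
```

```text
(array([0.53595212, 0.12519946]), np.float64(0.08071850582565224), np.float64(0.19783981168179554), 95)
21.1333 (array([0.53473471, 0.12588427]), np.float64(0.07101758840254599), np.float64(0.2084348655735682), 587) -0.9309919133368929 (array([532.75238037, 160.17205811]), (138.70736694335938, 220.3802947998047), 5.012265205383301)
(array([0.53635241, 0.12504636]), np.float64(0.08703571600625244), np.float64(0.25439352153955336), 126)
```

View pics/w3.png

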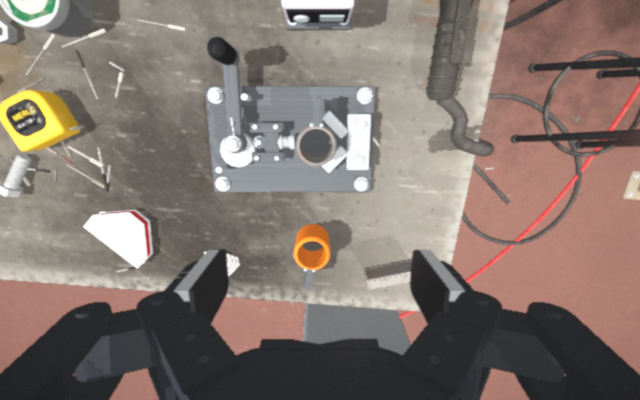

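The wrist view shows the stub at (317,146) with its lug now pointing up at the scanner at (318,12). Both cameras put it within 1° of the scanner direction, and it is released. Next is the knob: grip it with the fingers closing tangentially, then swing the arc with the tool turning along with the lever.

```bash
python3 - <<'E'
from h import *
pv=np.array([.5282,.2272]); f=np.radians(5); z=.010
P=lambda t,z=z:[*(pv+.1*np.array([np.cos(f+t),np.sin(f+t)])),z]
print([solve_ik(P(t),q(f+t)) is not None for t in np.linspace(0,1.571,6)])
move_ptp(P(0,.10),q(f)); print("guard",move_l(P(0),.12,guard=6))
grip(.01,40); s=sense(); print(s["clock"],s["grip_width"],s["grip_force"],np.round(s["force"],1))
if s["grip_width"]>.017:
    for t in np.linspace(0,1.571,11)[1:]:
        move_l(P(t),.08,rotation=q(f+t)); s=sense(); print(s["clock"],np.round(t,2),np.round(s["force"],1),round(s["grip_width"],4))
        if np.linalg.norm(s["force"])>35 or s["grip_width"]<.017: break
wait(.5); s=sense(); print(s["clock"],np.round(s["ee_pos"],4),s["grip_force"],s["grip_width"],np.round(s["force"],1))
t=snapshot("top"); a=snapshot("side"); print(stub(cloud(t)),stub(cloud(a)))
A=cv2.resize(a["color"][130:240,260:400],(700,550),interpolation=cv2.INTER_CUBIC); cv2.imwrite("pics/f_side.png",A[...,::-1])
c,_=wcloud("pics/f_wrist.png"); print(stub(c),plate(c))
E
```

```text
[True, True, True, True, True, True]
guard False
23.5917 0.021172822823504116 39.28696783259511 [-0.9  2.3  0.9]
23.9417 0.16 [ 0.3 -1.   4. ] 0.0207
24.2917 0.31 [ 2.2 -1.   4.6] 0.0213
24.6417 0.47 [3.9 1.1 3.5] 0.0211
24.9917 0.63 [5.2 2.3 3.4] 0.021
25.3417 0.79 [5.4 3.7 2.8] 0.0211
25.6917 0.94 [5.  4.  2.2] 0.0214
26.0417 1.1 [4.7 6.  3.1] 0.0215
26.3917 1.26 [3.  5.9 2.2] 0.0214
26.7417 1.41 [3.  6.6 3.4] 0.0215
27.0917 1.57 [0.9 6.6 4.3] 0.0213
27.5917 [0.5194 0.3289 0.0105] 39.68851586803794 0.0212683486808937 [1.8 6.5 4.6]
(array([0.53779683, 0.12345542]), np.float64(0.09151812310140402), np.float64(0.2588304088624874), 160) (array([0.53832893, 0.12961157]), np.float64(2.859120734367412), np.float64(0.1000164952177239), 10)
(array([0.536, 0.125]), np.float64(-3.0), np.float64(nan), 0) (array([540.82092285, 259.76657104]), (12.37559986114502, 23.844209671020508), 5.453359127044678)
  return _methods._mean(a, axis=axis, dtype=dtype,
  ret = ret.dtype.type(ret / rcount)
```

View pics/f_side.png

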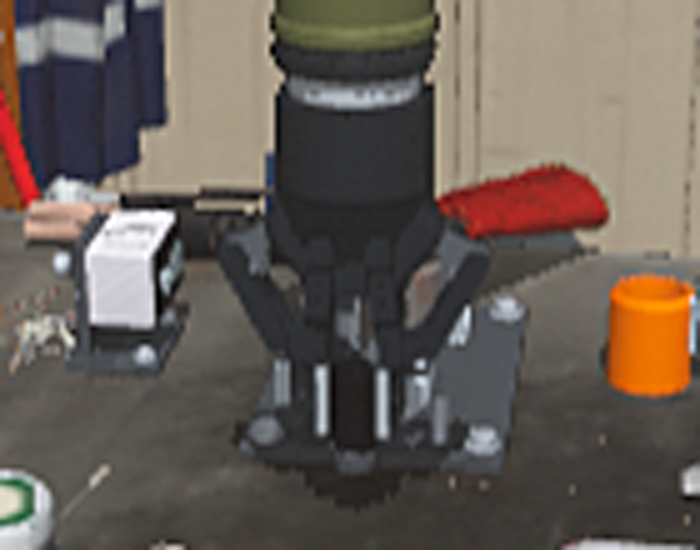

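The side view shows the fingers gripping the black knob at (355,405) in line with the pad. The stub has moved to (0.5378, 0.1235), against a seat at (0.5374, 0.1231) in the same camera. The lug is at 5.2° and the fixture at 5.0°. The lever is at 90° with steady forces, so I'm handing in.

```bash
python3 -c "
from rig import *
print(finish_job())"
```

```text
the job is handed in; nothing more can be done
None
```

The job is handed in at about 28 s of the 51 s limit: the lug points at the scanner within about 1°, the stub sits home in the V block to within about 1 mm, and the gripper is holding the lever at 90°. I inferred the pad force from the stub moving home rather than measuring it. The lug started about 2.4 rad clockwise of the scanner rather than the stated 0.65–1.45. The fingertips also sit about 37 mm higher than the reported TCP, so the first grip missed without moving anything.

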